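Bring the cheese press down by one turn of its hand wheel

TASK

The loaded drip tray of the small screw press is still part-way out: push it in with the fingertips until it is fully home and the mould stands under the plate. Then push the upright handle of the press's hand wheel round clockwise (seen from above) through exactly one full turn, so that the handle is back where it started and the plate has pressed the mould's follower in; push only, do not grip the handle, and leave the other things on the worktop where they stand.

Things in the scene. Friction and masses are not known exactly. Their poses are not given: they have to be found in the camera images.
- press_axis (a point): point on the worktop under the vertical spindle axis of the screw press; the press is fixed. z up; its x axis points the way the tray is pushed in, so the tray sticks out toward -x of this frame. Press: beech base 180 (x) by 150 (y) mm, 24 mm high, two steel columns 124 mm apart (at y = -62 and +62 mm), joined on top by a beam (top at 130 mm, nuts to 140 mm); hand wheel above it
- tray (a joint): how far the steel drip tray with the white mould is out, in m: 0 = fully home at its stop, 0.075 = farthest out. It slides along x of press_axis in guides, friction about 2 N, and stays where it is left
- tray_front (a point): centre of the outer face of the tray's upright front wall: a flat sheet 104 mm wide, from 25 to 66 mm above the worktop with a rolled top edge; this point is 45 mm above the worktop and 135 mm from the spindle axis when the tray is home. The push on it goes along +x of press_axis
- wheel (a joint): turn of the hand wheel in rad, growing clockwise seen from above; starts anywhere from -0.8 to 0.8; one full turn adds 6.283. Right-hand screw: wheel, spindle and plate come down 8 mm a turn. Friction about 0.22 N m (3 to 4 N at the handle); it does not spin on or spring back
- wheel_hub (a point): centre of the hand wheel, on the spindle axis, at the height of its rim (159 mm above the worktop at joint 0). Cast aluminium ring, 64 mm mean radius, rim 13 mm thick, three spokes, hub 33 mm wide with its nut up to 19 mm above this point
- handle_top (a point): top of the one upright handle on the rim: black, round, 15 to 21 mm in diameter, standing 53 mm up from the rim, 64 mm from the spindle axis; this point is on its centre line, 60 mm above wheel_hub; rim's top is 53 mm below it
- follower (a joint): how far the white round follower (lid, 77 mm wide) of the mould is pressed in against the spring under it, in m: 0 at first, spring 0.9 N/mm with 1.8 N preload; the plate starts 2 to 4 mm above it and presses it in about 4 to 6 mm at the end of the turn
- handle: the black upright handle described under handle_top, part of the wheel; origin at its foot on the rim, 57 mm under handle_top
- salt_shaker: bystander: grey and clear salt shaker, 44 mm wide, 90 mm high, stands beside the tray; origin under its centre
- tin_tuna: bystander: flat tin, 86 mm wide, 40 mm high, stands right of the sink; origin under its centre
- mug: bystander: white mug, 93 mm high, left of the press; origin in its underside
- garlic: bystander: garlic bulb, 50 mm, lies behind the press; origin under its centre
- jam_jar: bystander: jar with a black lid right of the sink, 70 mm wide, 101 mm high; origin under its centre
- spoon: bystander: wooden spoon, 310 mm long, lying in front of the sink; origin under its centre

How it is judged:
By the outcome, as a careful person would: the job done as asked, in the order asked, and still so for the second after the job is handed in, with the robot touching nothing.
It also fails if it takes over 72 s, if anything falls off the work surface, if the arm or the gripper's body presses on something with over 40 N, if the wrist force passes 120 N, or if a joint passes its speed limit or range.

ROBOT

A 7-joint arm with a two-finger parallel gripper is mounted at the origin on a cart in front of the work surface, level with it; the furniture and walls round the work are solid. World frame = base frame: x ahead of the robot, y to its left, z up, the work surface at z = 0. Lengths are in m, angles in rad, forces in N, time in s.
With the tool pointing down it reaches from about 0.4 to 0.875 m from the base axis. Payload 19.3 kg.
Tool frame: the origin (TCP) lies at the centre of the arm's flange, where the gripper is bolted on; the fingertips stand 173 mm ahead of it and the grasp point (between the pads) lies 155 mm ahead of it; z points along the fingers, y is the line along which they close (so a half turn about z gives the same grasp; the last joint's range is limited). The gripper opens to 85 mm and grips with 20 to 120 N. Pads are 22 mm wide; open, the fingers measure 114 mm over their backs; the gripper's body (76 mm by 85 mm) begins 54 mm behind the grasp point. The pads swing forward as they close: fully open they stand 13 mm farther back than shut.
Start: joints at [1.187, 0.521, -0.036, 1.599, 0.021, 1.021, -0.113], TCP at [0.193, -0.594, 0.405] pointing down, gripper open.
Joint ranges: [-2.91, 2.91], [-0.3, 2.13], [-1.5, 1.42], [0.17, 2.43], [-1.26, 4.41], [0.16, 1.93], [-2.52, 2.52]. Speed limits (rad/s): [1.89, 1.89, 2.39, 2.39, 3.01, 3.01, 3.01].

INTERFACE

Orientations are given as [roll, pitch, yaw] about the fixed x, y, z axes, in that order (R = Rz(yaw) Ry(pitch) Rx(roll)).
In Python, from workcell import bot, imaging, job gives the robot as it stands.
- The arm moves only by the tool carry_out, never from a script. Its argument "targets" is a list of rows, each a list of 3 entries, a list of its own where there are three numbers: the shift along the tool's x, y, z in units of 0.25 m (1.0 is 0.25 m), then the turn, a rotation vector about the tool's x, y, z in units of 180 degrees (1.0 is 180 degrees), then the opening, from 0 (shut) to 1 (fully open). In form: [[[tx, ty, tz], [wx, wy, wz], jaw], ...]. A call has 1 to 8 rows; each row shifts and turns the commanded pose from where the row before left it, along the tool's axes as they then stand; what a row does not reach is not made up. A row lasts 1/8 s, in which the tool goes at most 62.5 mm and 10.7 degrees, less where a joint would pass 70% of its speed; a pose out of reach is approached as far as the arm can. A call with a number of a shift or a turn outside -1 to 1 is refused whole. A call with a gripper value outside its range is refused whole. The fingers move at their own pace and stop on an object; "force" is the grip in N (left out, the last holds). Time passes only in rows, so rows that do not move let the fingers close. It gives the time, the measured TCP pose, the force and the opening at its end, in the units of the state.
- bot.observe(): the state, without advancing time (a new reading comes with each control period).
- imaging.grab_frame(name): name is "side" or "top" or "wrist"; returns a dict with "pixels" (480x640x3 uint8, red, green, blue), "mtx" (3x3 intrinsics, pixels), "cam_to_world" (4x4, takes a point from camera to world coordinates); the wrist camera has in their place "mount" (4x4, takes a point from camera to tool coordinates, whose origin is the TCP and whose axes are the flange's). Camera axes: x right, y down, z forward; pixel columns grow to the right and rows downward; lengths in m; the calibration is good to about 2 mm. A picture is of the moment at which its call begins: read the wrist's pose just before it. There is no depth.
- job.job_done(): hands the job in, once; it reports no verdict.
The state is a dict: "clock": time; "qpos": joint angles; "qd": joint speeds; "joint_efforts": joint torques, N m; "position": TCP position; "tool_rot": TCP orientation; "force": force on the tool from outside, world axes, zero at the start; "moment": the same for the moment, N m; "grip_width": finger opening in m.
Only numpy, scipy, OpenCV 4.12 (cv2) and the standard library are available. Lean on these libraries where they do the work, as an engineer would, in place of code of your own. Each camera call takes 0.05 s, during which the arm holds its last target. There are 200 camera calls.

## Working session

There is one attempt and no reset: what is moved stays moved. The work goes in short steps, Python scripts to look and compute and a tool call to move; the robot and the scene stay as the last step left them, time stands still between calls to the robot, and variables do not carry over. Pictures are saved under pics/ and viewed, on a budget of 10 in all, crops included, one or two more only if the job needs it, and the job is handed in when it is done.

Besides the shell and the picture viewer there is one more tool, called after "Request:" by a JSON object that holds its "api" and its "payload", one argument or row to a line. carry_out: Moves the arm, as the interface text tells. Its arguments: {"type":"object","properties":{"targets":{"type":"array"},"force":{"type":"number"}},"required":["targets"]}

```bash
mkdir -p pics; ls; python3 - <<'E'
from workcell import bot, imaging, job
import cv2
print(bot.observe())
for n in ("side","top"):
    f=imaging.grab_frame(n); cv2.imwrite(f"pics/{n}0.png",f["pixels"][:,:,::-1])
    print(n,f["mtx"].tolist(),f["cam_to_world"].tolist())
f=imaging.grab_frame("wrist");print(f["mount"],f["mtx"])
E
```

```text
pics
{'clock': 0.0, 'qpos': array([ 1.18678777,  0.52199981, -0.036319  ,  1.59997045,  0.02116716,
        1.02109483, -0.11278831]), 'qd': array([ 0.00022458,  0.00022289, -0.00034014,  0.00204509,  0.00221522,
       -0.00120003, -0.00021399]), 'joint_efforts': array([ 5.66900526e-04, -9.27112055e+01,  1.98031873e+00, -3.69948292e+01,
        1.80010172e-02,  8.08879850e-03, -7.27949259e-05]), 'position': array([ 0.19286636, -0.5943615 ,  0.40414801]), 'tool_rot': array([-3.14050503e+00,  5.29746329e-05,  3.13785165e-01]), 'force': array([ 0.39787425,  0.67747836, -0.73179999]), 'moment': array([-0.05959682, -0.00540272,  0.01641067]), 'grip_width': 0.08510105819783065}
side [[555.1998026456413, 0.0, 324.31514876599823], [0.0, 555.1998026456413, 247.03513523954723], [0.0, 0.0, 1.0]] [[0.9993898605878436, 0.03377332395904734, -0.008903322018664618, 0.5510818194880022], [0.02371982689751351, -0.46917575112063636, 0.8827862053591113, -1.6203675789103864], [0.025637401704595487, -0.882458767959809, -0.4696905859017117, 1.0259130238193934], [0.0, 0.0, 0.0, 1.0]]
top [[446.71650485525805, 0.0, 318.6617278512014], [0.0, 446.71650485525805, 242.05196620998845], [0.0, 0.0, 1.0]] [[0.02777005285811612, -0.9918539971304824, 0.12431601884126733, 0.38414301747803187], [-0.9995738426383225, -0.026433936061137364, 0.012384673494826463, 0.015770647588595837], [-0.00899762621557436, -0.12460696369224553, -0.992165383049562, 1.4633511154726486], [0.0, 0.0, 0.0, 1.0]]
[[-6.88357579e-04 -9.48803262e-01 -3.15866895e-01  8.12607676e-02]
 [ 9.99999662e-01 -5.11080940e-04 -6.44075360e-04 -8.49844251e-05]
 [ 4.49667253e-04 -3.15867231e-01  9.48803294e-01  3.15526255e-02]
 [ 0.00000000e+00  0.00000000e+00  0.00000000e+00  1.00000000e+00]] [[339.65170695   0.         317.71172881]
 [  0.         339.65170695 240.67449325]
 [  0.           0.           1.        ]]
```

View pics/side0.png

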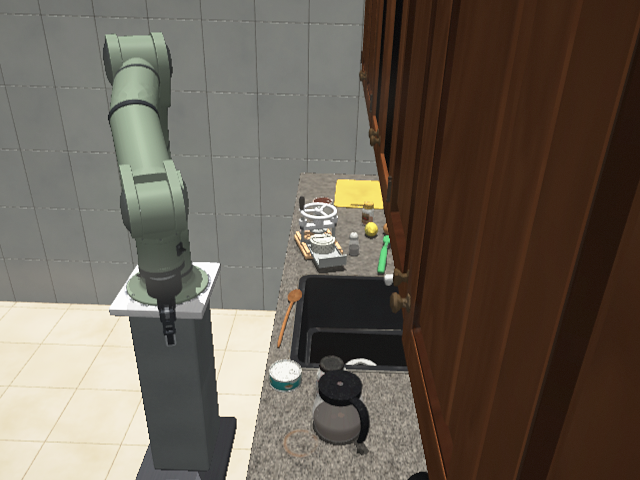

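View pics/top0.png

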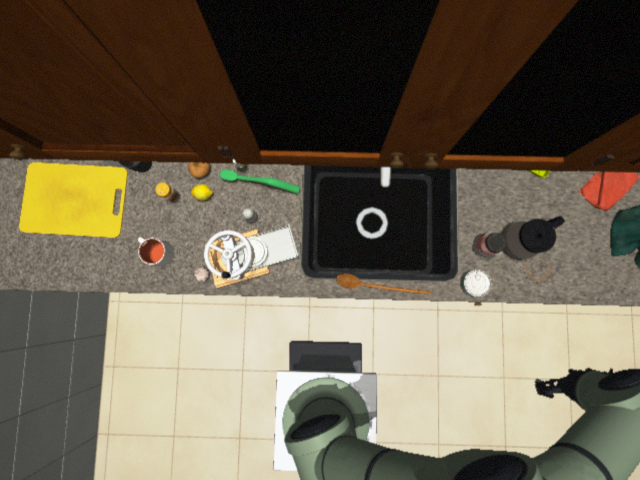

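The side view shows the press at about (319,225). The top view has the wheel at (228,253), the tray sticking out right to (297,245), the mug at (152,251), the garlic at (202,273) and the shaker at (249,214). Next I'll zoom in.

```bash
cat > h.py <<'E'
import numpy as np, cv2
from workcell import bot, imaging, job
def ray(f,u,v):
    K=np.array(f["mtx"]);T=np.array(f["cam_to_world"])
    return T[:3,3],T[:3,:3]@np.linalg.solve(K,[u,v,1.])
def onz(f,u,v,z):
    o,d=ray(f,u,v);return o+d*(z-o[2])/d[2]
def proj(f,p):
    K=np.array(f["mtx"]);T=np.array(f["cam_to_world"])
    c=T[:3,:3].T@(np.array(p)-T[:3,3]);q=K@c;return q[:2]/q[2]
E
python3 - <<'E'
from h import *
f=imaging.grab_frame("top");g=imaging.grab_frame("side")
a=cv2.resize(f["pixels"][200:300,180:310],None,fx=6,fy=6,interpolation=cv2.INTER_CUBIC)
b=cv2.resize(g["pixels"][180:280,280:380],None,fx=6,fy=6,interpolation=cv2.INTER_CUBIC)
cv2.imwrite("pics/a.png",a[:,:,::-1]);cv2.imwrite("pics/b.png",b[:,:,::-1])
for u,v in [(297,245),(228,253)]: print(onz(f,u,v,0.066 if u>290 else .159))
for z in(.3,.5): print('cab',onz(f,230,165,z))
E
```

```text
[0.54804887 0.10119901 0.066     ]
[0.50805578 0.2975483  0.159     ]
cab [0.73220994 0.27432392 0.3       ]
cab [0.67237127 0.22987418 0.5       ]
```

View pics/a.png

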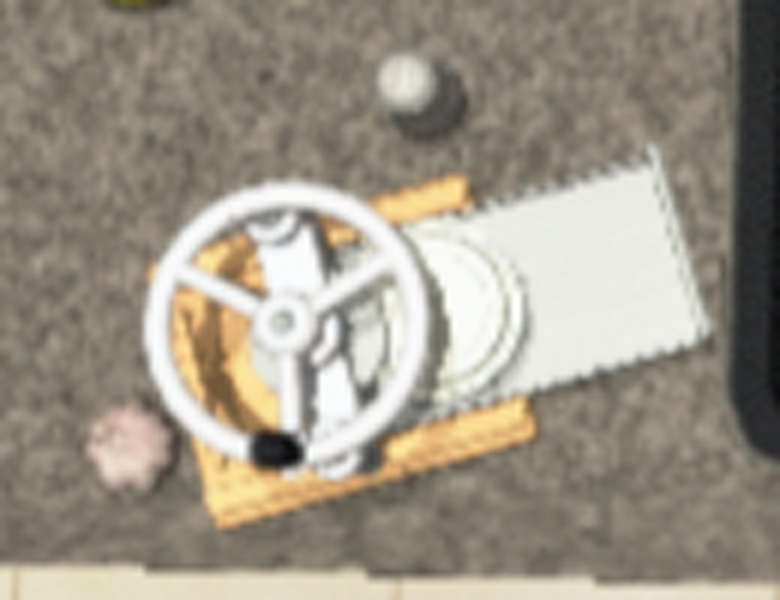

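View pics/b.png

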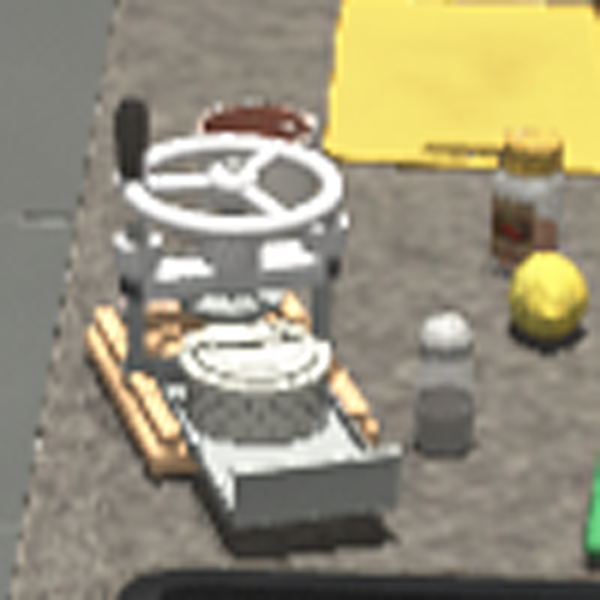

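Crop a shows the ring centred at about (287,326), the handle at (275,450) and the tray front's top edge from (652,150) to (710,335). Crop b shows the handle top at (131,102) and the tray front's top corners at (235,480) and (400,448).

```bash
python3 - <<'E'
from h import *
f=imaging.grab_frame("top");g=imaging.grab_frame("side")
A=lambda x,y,z: onz(f,(x+.5)/6-.5+180,(y+.5)/6-.5+200,z)
B=lambda x,y,z: onz(g,(x+.5)/6-.5+280,(y+.5)/6-.5+180,z)
L,R,T,Bt=[A(*p,.162) for p in((145,326),(430,326),(287,182),(287,470))]
c=(L+R+T+Bt)/4; print('hub top',c,np.linalg.norm(L-R),np.linalg.norm(T-Bt))
L,R,T,Bt=[B(*p,.165) for p in((125,183),(344,183),(235,133),(235,236))]
print('hub side',(L+R+T+Bt)/4,np.linalg.norm(L-R),np.linalg.norm(T-Bt))
p,q=A(652,150,.066),A(710,335,.066);print('tray top',p,q,np.linalg.norm(p-q),(p+q)/2)
m=(p+q)/2; t=(q-p)/np.linalg.norm(q-p); print('x axis yaw from wall',np.degrees(np.arctan2(-t[0],t[1])), np.degrees(np.arctan2(*(c-m)[1::-1])), 'dist',np.linalg.norm((c-m)[:2]))
p2,q2=B(400,448,.066),B(235,480,.066);print('tray side',p2,q2,np.linalg.norm(p2-q2),(p2+q2)/2)
# base edges z=.024
a,b=A(217,522,.024),A(533,432,.024);d=a-b;print('base edge yaw',np.degrees(np.arctan2(d[1],d[0])),np.linalg.norm(d),a,b)
# handle by two views
for (x,y),(u,v),n in [((275,462),(131,102),'htop')]:
  o1,d1=ray(f,(x+.5)/6-.5+180,(y+.5)/6-.5+200);o2,d2=ray(g,(u+.5)/6-.5+280,(v+.5)/6-.5+180)
  s=np.linalg.lstsq(np.c_[d1,-d2],o2-o1,rcond=None)[0];print(n,o1+d1*s[0],o2+d2*s[1])
print('handle blob top at z .219/.19',A(275,450,.219),A(275,450,.19))
print('handle side', B(131,105,.219),B(133,175,.166))
print('shaker',A(405,85,.09),'garlic',A(128,445,.03)); print('mug',onz(f,152,251,.09))
# cabinet two views? 
E
```

```text
hub top [0.50526804 0.29837677 0.162     ] 0.13952345413948417 0.14141606200376766
hub side [0.50667175 0.29284871 0.165     ] 0.13781723637603926 0.15726195968922946
tray top [0.61245307 0.13114643 0.066     ] [0.5151821  0.09720366 0.066     ] 0.10302307506605325 [0.56381759 0.11417505 0.066     ]
x axis yaw from wall 109.23646694742655 107.63314809772666 dist 0.19328301604052608
tray side [0.61309641 0.1341949  0.066     ] [0.51550319 0.08815287 0.066     ] 0.10790877011000814 [0.5642998  0.11117389 0.066     ]
base edge yaw 107.49855031891376 0.17549231254175537 [0.41148614 0.36038463 0.024     ] [0.46425347 0.1930133  0.024     ]
htop [0.43621858 0.28827237 0.21907557] [0.44123796 0.28868842 0.21937676]
handle blob top at z .219/.19 [0.44178006 0.28858841 0.219     ] [0.44312331 0.29494651 0.19      ]
handle side [0.44147252 0.28483047 0.219     ] [0.44230103 0.29753586 0.166     ]
shaker [0.63944602 0.25922078 0.09      ] garlic [0.45105228 0.40901038 0.03      ]
mug [0.51449235 0.54884103 0.09      ]
```

```bash
python3 - <<'E'
from h import *
f=imaging.grab_frame("top");g=imaging.grab_frame("side")
for z in(.3,.4,.5,.6,.7,.8):
  p=onz(f,230,165,z); q=onz(f,440,168,z); print(z,p[:2],q[:2],proj(g,p),proj(g,q))
E
```

```text
0.3 [0.73220994 0.27432392] [ 0.73803625 -0.28850704] [381.533304  180.1893582] [397.54153582 255.10666461]
0.4 [0.7022906  0.25209905] [ 0.70761609 -0.26235177] [375.5324     155.41625632] [388.56870286 217.43338814]
0.5 [0.67237127 0.22987418] [ 0.67719593 -0.23619649] [369.10794048 128.89462058] [379.30722846 178.54822367]
0.6 [0.64245193 0.20764931] [ 0.64677578 -0.21004122] [362.21344195 100.43255646] [369.74295727 138.3917386 ]
0.7 [0.6125326  0.18542444] [ 0.61635562 -0.18388594] [354.79536079  69.80902368] [359.86079294  96.90054951]
0.8 [0.58261326 0.16319957] [ 0.58593546 -0.15773067] [346.79169995  36.76808431] [349.64461862  54.00698834]
```

Request:
{"api": "carry_out", "payload": {
  "targets": [
    [[0.143,-0.13,0],[0,0,0],0],
    [[0.143,-0.13,0],[0,0,0],0],
    [[0.143,-0.13,0],[0,0,0],0],
    [[0.143,-0.13,0],[0,0,0],0],
    [[0.143,-0.13,0],[0,0,0],0],
    [[0.143,-0.13,0],[0,0,0],0],
    [[0.143,-0.13,0],[0,0,0],0],
    [[0.143,-0.13,0],[0,0,0],0]
  ]
}}

```text
clock: 1.45
position: [0.3853, -0.2575, 0.4049]
tool_rot: [3.141, -0.0, 0.314]
force: [0.8, -0.5, 0.4]
grip_width: -0.0002
```

Request:
{"api": "carry_out", "payload": {
  "targets": [
    [[0.143,-0.13,0],[0,0,0],0],
    [[0.143,-0.13,0],[0,0,0],0],
    [[0.143,-0.13,0],[0,0,0],0],
    [[0.143,-0.13,0],[0,0,0],0],
    [[0.143,-0.13,0],[0,0,0],0],
    [[0.143,-0.13,0],[0,0,0],0],
    [[0.143,-0.13,0.12],[0,0,0],0],
    [[0.143,-0.13,0.12],[0,0,0],0]
  ]
}}

```text
clock: 2.45
position: [0.5772, 0.078, 0.3442]
tool_rot: [3.141, -0.001, 0.313]
force: [1.0, -0.6, -0.0]
grip_width: -0.0003
```

Request:
{"api": "carry_out", "payload": {
  "targets": [
    [[0,0,0.126],[0,0,0],0],
    [[0,0,0.126],[0,0,0],0],
    [[0,0,0.126],[0,0,0],0],
    [[0,0,0.126],[0,0,0],0],
    [[0,0,0],[0,0,0],0]
  ]
}}

```text
clock: 3.08
position: [0.5758, 0.0766, 0.2171]
tool_rot: [-3.141, 0.003, 0.314]
force: [0.5, -0.1, 0.4]
grip_width: -0.0
```

Request:
{"api": "carry_out", "payload": {
  "targets": [
    [[0,-0.05,0],[0,0,0],0],
    [[0,-0.05,0],[0,0,0],0],
    [[0,-0.05,0],[0,0,0],0],
    [[0,-0.04,0],[0,0,0],0],
    [[0,-0.04,0],[0,0,0],0],
    [[0,-0.03,0],[0,0,0],0],
    [[0,-0.02,0],[0,0,0],0]
  ]
}}

```text
clock: 3.95
position: [0.5547, 0.1437, 0.2187]
tool_rot: [-3.142, 0.0, 0.314]
force: [2.1, -2.3, 2.1]
grip_width: -0.0001
```

Request:
{"api": "carry_out", "payload": {
  "targets": [
    [[0,-0.016,0],[0,0,0],0],
    [[0,-0.012,0],[0,0,0],0],
    [[0,-0.008,0],[0,0,0],0]
  ]
}}

```text
clock: 4.32
position: [0.5521, 0.1518, 0.2187]
tool_rot: [3.142, 0.0, 0.314]
force: [1.8, -2.1, 1.1]
grip_width: 0.0003
```

Request:
{"api": "carry_out", "payload": {
  "targets": [
    [[0,-0.008,0],[0,0,0],0],
    [[0,0,0],[0,0,0],0]
  ]
}}

```text
clock: 4.58
position: [0.5514, 0.1539, 0.2186]
tool_rot: [-3.141, 0.0, 0.314]
force: [-1.1, 0.7, 0.5]
grip_width: -0.0
```

Request:
{"api": "carry_out", "payload": {
  "targets": [
    [[0,-0.008,0],[0,0,0],0],
    [[0,0,0],[0,0,0],0]
  ]
}}

```text
clock: 4.82
position: [0.5507, 0.1557, 0.2186]
tool_rot: [-3.141, 0.0, 0.314]
force: [0.6, -0.6, 0.6]
grip_width: 0.0002
```

Request:
{"api": "carry_out", "payload": {
  "targets": [
    [[0,-0.008,0],[0,0,0],0]
  ]
}}

```text
clock: 4.95
position: [0.5502, 0.1574, 0.2186]
tool_rot: [3.141, 0.0, 0.313]
force: [2.1, -3.7, -0.0]
grip_width: -0.0005
```

Request:
{"api": "carry_out", "payload": {
  "targets": [
    [[0,-0.008,0],[0,0,0],0]
  ]
}}

```text
clock: 5.08
position: [0.55, 0.158, 0.2187]
tool_rot: [3.139, 0.0, 0.313]
force: [7.5, -16.9, 0.6]
grip_width: 0.0003
```

Request:
{"api": "carry_out", "payload": {
  "targets": [
    [[0,-0.008,0],[0,0,0],0]
  ]
}}

```text
clock: 5.2
position: [0.5498, 0.1586, 0.2187]
tool_rot: [3.138, 0.001, 0.311]
force: [8.9, -24.9, 1.1]
grip_width: -0.0001
```

Request:
{"api": "carry_out", "payload": {
  "targets": [
    [[0,0.08,0],[0,0,0],0],
    [[0,0.08,0],[0,0,0],0],
    [[0,0,-0.15],[0,0,0],0],
    [[0,0,-0.2],[0,0,0],0],
    [[0,0,-0.2],[0,0,0],0],
    [[0,0,-0.2],[0,0,0],0],
    [[0,0,-0.07],[0,0,0],0],
    [[0,0,0],[0,0,0],0]
  ]
}}

```text
clock: 6.2
position: [0.5615, 0.1227, 0.4243]
tool_rot: [3.142, -0.001, 0.313]
force: [-0.3, 0.8, -0.9]
grip_width: 0.0001
```

```bash
python3 - <<'E'
from h import *
o=bot.observe();print(o["position"],o["qpos"])
w=imaging.grab_frame("wrist");f=imaging.grab_frame("top");g=imaging.grab_frame("side")
a=cv2.resize(f["pixels"][200:300,180:310],(390,300),interpolation=cv2.INTER_CUBIC)
b=cv2.resize(g["pixels"][180:280,280:380],(300,300),interpolation=cv2.INTER_CUBIC)
w2=cv2.resize(w["pixels"],(400,300))
c=np.zeros((600,800,3),np.uint8);c[:300,:390]=a;c[:300,400:700]=b;c[300:,:400]=w2
cv2.imwrite("pics/c.png",c[:,:,::-1])
E
```

```text
[0.56153346 0.12270783 0.42428622] [-0.09943358  0.43326629 -0.30131836  1.70333176  0.14643905  1.02562586
 -1.70815347]
```

View pics/c.png

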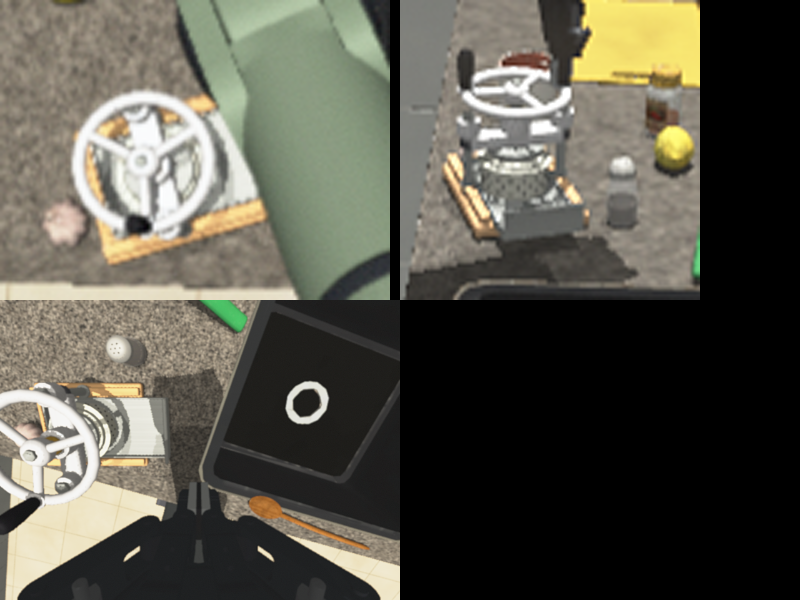

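The tray is home, with its front wall against the base end and the mould under the plate. The handle is unmoved. I'll turn the tool 90° to keep joint 7 inside its range.

Request:
{"api": "carry_out", "payload": {
  "targets": [
    [[0,0,0],[0,0,-0.0556],0],
    [[0,0,0],[0,0,-0.0556],0],
    [[0,0,0],[0,0,-0.0556],0],
    [[0,0,0],[0,0,-0.0556],0],
    [[0,0,0],[0,0,-0.0556],0],
    [[0,0,0],[0,0,-0.0556],0],
    [[0,0,0],[0,0,-0.0556],0],
    [[0,0,0],[0,0,-0.0556],0]
  ]
}}

```text
clock: 7.35
position: [0.5613, 0.1232, 0.4222]
tool_rot: [-3.139, -0.0, 1.717]
force: [0.3, -0.1, 0.1]
grip_width: -0.0002
```

Request:
{"api": "carry_out", "payload": {
  "targets": [
    [[0,0,0],[0,0,-0.0556],0],
    [[0,0,0],[0,0,0],0]
  ]
}}

```text
clock: 7.6
position: [0.5613, 0.123, 0.4224]
tool_rot: [-3.14, -0.001, 1.885]
force: [-0.2, -0.6, 0.5]
grip_width: -0.0001
```

Request:
{"api": "carry_out", "payload": {
  "targets": [
    [[0.154,-0.0565,0],[0,0,0],0],
    [[0.154,-0.0565,0],[0,0,0],0],
    [[0.154,-0.0565,0],[0,0,0],0],
    [[0.154,-0.0565,0],[0,0,0],0],
    [[0,0,0.086],[0,0,0],0],
    [[0,0,0.086],[0,0,0],0],
    [[0,0,0.086],[0,0,0],0],
    [[0,0,0],[0,0,0],0]
  ]
}}

```text
clock: 8.6
position: [0.4596, 0.252, 0.3577]
tool_rot: [-3.138, 0.0, 1.883]
force: [-0.2, 0.3, 0.3]
grip_width: -0.0001
```

```bash
cat > rows.py <<'E'
import sys
from h import *
# finger positions from start angle, n rows of step deg, relative to measured pose
c=np.array([.5055,.2975]);a0,step,n=map(float,sys.argv[1:4])
o=bot.observe();y=o["tool_rot"][2];p=o["position"];print(p,o["qpos"].round(2),'finger ang',np.degrees(np.arctan2(*(p[:2]-c)[::-1])),'r',np.linalg.norm(p[:2]-c))
M=np.array([[np.cos(y),np.sin(y)],[np.sin(y),-np.cos(y)]])
cur=p[:2]
for i in range(1,int(n)+1):
    t=np.radians(a0-step*i);q=c+.064*np.array([np.cos(t),np.sin(t)])
    print(round(a0-step*i),(M@(q-cur)/.25).round(3).tolist());cur=q
E
python3 rows.py 225 8 24
python3 - <<'E'
from h import *
w=imaging.grab_frame("wrist");g=imaging.grab_frame("side")
b=cv2.resize(g["pixels"][180:280,280:380],(400,400),interpolation=cv2.INTER_CUBIC)
c=np.zeros((400,800,3),np.uint8);c[:,400:]=b;c[:300,:400]=cv2.resize(w["pixels"],(400,300))
cv2.imwrite("pics/d.png",c[:,:,::-1])
E
```

```text
[0.45955603 0.25198275 0.35773433] [-0.11  0.49 -0.67  1.89  0.39  0.9  -0.66] finger ang -135.26731405904357 r 0.06467355590767492
217 [0.033, -0.011]
209 [0.034, -0.009]
201 [0.035, -0.004]
193 [0.036, 0.001]
185 [0.035, 0.006]
177 [0.034, 0.01]
169 [0.032, 0.015]
161 [0.03, 0.019]
153 [0.027, 0.023]
145 [0.023, 0.027]
137 [0.02, 0.03]
129 [0.015, 0.032]
121 [0.011, 0.034]
113 [0.006, 0.035]
105 [0.001, 0.036]
97 [-0.004, 0.035]
89 [-0.009, 0.035]
81 [-0.014, 0.033]
73 [-0.018, 0.031]
65 [-0.022, 0.028]
57 [-0.026, 0.024]
49 [-0.029, 0.021]
41 [-0.032, 0.016]
33 [-0.034, 0.012]
```

View pics/d.png

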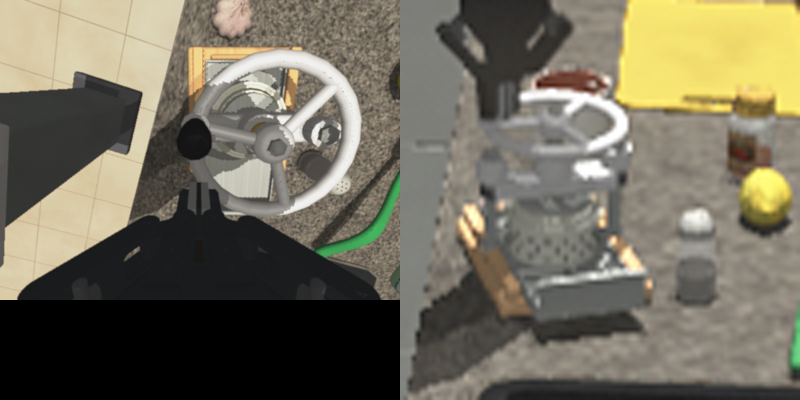

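The wrist view shows the shut fingers at (200,190), right behind the black handle top at (195,138) and standing over the rim. I'll start the push round.

Request:
{"api": "carry_out", "payload": {
  "targets": [
    [[0.033,-0.011,0],[0,0,0],0],
    [[0.034,-0.009,0],[0,0,0],0],
    [[0.035,-0.004,0],[0,0,0],0],
    [[0.036,0.001,0],[0,0,0],0],
    [[0.035,0.006,0],[0,0,0],0],
    [[0.034,0.01,0],[0,0,0],0]
  ]
}}

```text
clock: 9.45
position: [0.4427, 0.3009, 0.3593]
tool_rot: [3.141, 0.001, 1.885]
force: [2.2, -4.3, 0.6]
grip_width: 0.0001
```

```bash
python3 rows.py 177 8 16;python3 - <<'E'
from h import *
w=imaging.grab_frame("wrist");cv2.imwrite("pics/e.png",cv2.resize(w["pixels"],(400,300))[:,:,::-1])
E
```

```text
[0.44273023 0.30094363 0.35931469] [-0.21  0.51 -0.67  1.86  0.4   0.91 -0.76] finger ang 176.8598234504097 r 0.0628641585616021
169 [0.033, 0.011]
161 [0.03, 0.019]
153 [0.027, 0.023]
145 [0.023, 0.027]
137 [0.019, 0.03]
129 [0.015, 0.032]
121 [0.01, 0.034]
113 [0.006, 0.035]
105 [0.001, 0.036]
97 [-0.004, 0.035]
89 [-0.009, 0.034]
81 [-0.014, 0.033]
73 [-0.018, 0.031]
65 [-0.022, 0.028]
57 [-0.026, 0.024]
49 [-0.029, 0.02]
```

View pics/e.png

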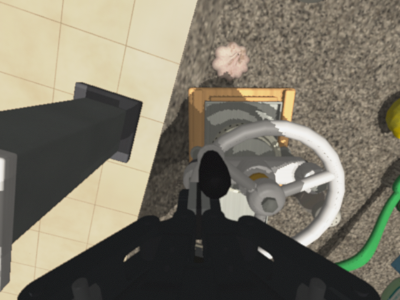

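The handle is moving ahead of the fingers, at about (213,172). Force is about 5 N, as expected.

Request:
{"api": "carry_out", "payload": {
  "targets": [
    [[0.033,0.011,0],[0,0,0],0],
    [[0.03,0.019,0],[0,0,0],0],
    [[0.027,0.023,0],[0,0,0],0],
    [[0.023,0.027,0],[0,0,0],0],
    [[0.019,0.03,0],[0,0,0],0],
    [[0.015,0.032,0],[0,0,0],0]
  ]
}}

```text
clock: 10.25
position: [0.4646, 0.3469, 0.3589]
tool_rot: [-3.14, 0.001, 1.886]
force: [-2.2, -4.9, -0.0]
grip_width: -0.0005
```

```bash
python3 rows.py 129 8 12;python3 - <<'E'
from h import *
w=imaging.grab_frame("wrist");cv2.imwrite("pics/f.png",cv2.resize(w["pixels"],(400,300))[:,:,::-1])
E
```

```text
[0.4645557  0.34693817 0.35893063] [-0.29  0.57 -0.66  1.74  0.41  0.97 -0.79] finger ang 129.63128620644164 r 0.06419165516699692
121 [0.011, 0.037]
113 [0.006, 0.035]
105 [0.001, 0.036]
97 [-0.004, 0.035]
89 [-0.009, 0.034]
81 [-0.014, 0.033]
73 [-0.018, 0.031]
65 [-0.022, 0.028]
57 [-0.026, 0.024]
49 [-0.029, 0.02]
41 [-0.032, 0.016]
33 [-0.034, 0.012]
```

View pics/f.png

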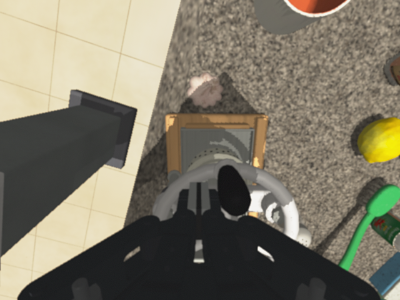

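The handle is now at (235,190), riding to the corner on the right of the fingers and still ahead of them. Continuing.

Request:
{"api": "carry_out", "payload": {
  "targets": [
    [[0.011,0.037,0],[0,0,0],0],
    [[0.006,0.035,0],[0,0,0],0],
    [[0.001,0.036,0],[0,0,0],0],
    [[-0.004,0.035,0],[0,0,0],0],
    [[-0.009,0.034,0],[0,0,0],0],
    [[-0.014,0.033,0],[0,0,0],0]
  ]
}}

```text
clock: 11.05
position: [0.5151, 0.3608, 0.3587]
tool_rot: [-3.14, 0.001, 1.886]
force: [-4.8, -1.8, -0.9]
grip_width: -0.0002
```

Request:
{"api": "carry_out", "payload": {
  "targets": [
    [[-0.018,0.031,0],[0,0,0],0],
    [[-0.022,0.028,0],[0,0,0],0],
    [[-0.026,0.024,0],[0,0,0],0],
    [[-0.029,0.02,0],[0,0,0],0],
    [[-0.032,0.016,0],[0,0,0],0],
    [[-0.034,0.012,0],[0,0,0],0]
  ]
}}

```text
clock: 11.8
position: [0.5591, 0.3328, 0.3592]
tool_rot: [3.141, -0.001, 1.886]
force: [-4.4, 3.6, -0.5]
grip_width: 0.0001
```

```bash
python3 rows.py 33 8 18;python3 - <<'E'
from h import *
w=imaging.grab_frame("wrist");g=imaging.grab_frame("side")
b=cv2.resize(g["pixels"][180:280,280:380],(300,300),interpolation=cv2.INTER_CUBIC)
cv2.imwrite("pics/g.png",np.hstack([cv2.resize(w["pixels"],(400,300)),b])[:,:,::-1])
E
```

```text
[0.55906641 0.33277683 0.35924015] [-0.23  0.68 -0.63  1.55  0.44  1.06 -0.66] finger ang 33.36740307294846 r 0.06413902874836559
25 [-0.037, 0.007]
17 [-0.036, 0.002]
9 [-0.036, -0.003]
1 [-0.035, -0.008]
-7 [-0.033, -0.013]
-15 [-0.031, -0.017]
-23 [-0.028, -0.022]
-31 [-0.025, -0.025]
-39 [-0.021, -0.029]
-47 [-0.017, -0.031]
-55 [-0.013, -0.033]
-63 [-0.008, -0.035]
-71 [-0.003, -0.036]
-79 [0.002, -0.036]
-87 [0.007, -0.035]
-95 [0.012, -0.034]
-103 [0.016, -0.032]
-111 [0.021, -0.029]
```

View pics/g.png

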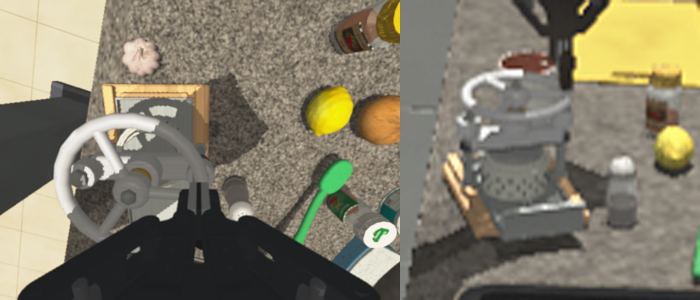

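The handle is hidden just ahead of the fingers, and the force direction and size are still right. Continuing.

Request:
{"api": "carry_out", "payload": {
  "targets": [
    [[-0.037,0.007,0],[0,0,0],0],
    [[-0.036,0.002,0],[0,0,0],0],
    [[-0.036,-0.003,0],[0,0,0],0],
    [[-0.035,-0.008,0],[0,0,0],0],
    [[-0.033,-0.013,0],[0,0,0],0],
    [[-0.031,-0.017,0],[0,0,0],0]
  ]
}}

```text
clock: 12.65
position: [0.567, 0.2813, 0.3595]
tool_rot: [3.141, -0.002, 1.887]
force: [-7.6, 8.0, -0.5]
grip_width: -0.0
```

Request:
{"api": "carry_out", "payload": {
  "targets": [
    [[-0.028,-0.022,0],[0,0,0],0],
    [[-0.025,-0.025,0],[0,0,0],0],
    [[-0.021,-0.029,0],[0,0,0],0],
    [[-0.017,-0.031,0],[0,0,0],0],
    [[-0.013,-0.033,0],[0,0,0],0],
    [[-0.008,-0.035,0],[0,0,0],0]
  ]
}}

```text
clock: 13.4
position: [0.534, 0.2404, 0.3593]
tool_rot: [3.141, -0.0, 1.886]
force: [2.9, 4.5, -0.2]
grip_width: 0.0001
```

Request:
{"api": "carry_out", "payload": {
  "targets": [
    [[-0.003,-0.036,0],[0,0,0],0],
    [[0.002,-0.036,0],[0,0,0],0],
    [[0.007,-0.035,0],[0,0,0],0],
    [[0.012,-0.034,0],[0,0,0],0]
  ]
}}

```text
clock: 13.9
position: [0.499, 0.2336, 0.3592]
tool_rot: [-3.142, 0.001, 1.885]
force: [3.9, 0.5, 0.3]
grip_width: 0.0004
```

```bash
python3 rows.py -95 8 8;python3 - <<'E'
from h import *
w=imaging.grab_frame("wrist");g=imaging.grab_frame("side")
b=cv2.resize(g["pixels"][180:280,280:380],(300,300),interpolation=cv2.INTER_CUBIC)
cv2.imwrite("pics/i.png",np.hstack([cv2.resize(w["pixels"],(400,300)),b])[:,:,::-1])
E
```

```text
[0.49903262 0.23363519 0.35917403] [-0.07  0.53 -0.66  1.82  0.4   0.93 -0.59] finger ang -95.78244495114515 r 0.06419143910501098
-103 [0.016, -0.028]
-111 [0.02, -0.029]
-119 [0.024, -0.026]
-127 [0.028, -0.022]
-135 [0.031, -0.018]
-143 [0.033, -0.014]
-151 [0.035, -0.009]
-159 [0.035, -0.004]
```

View pics/i.png

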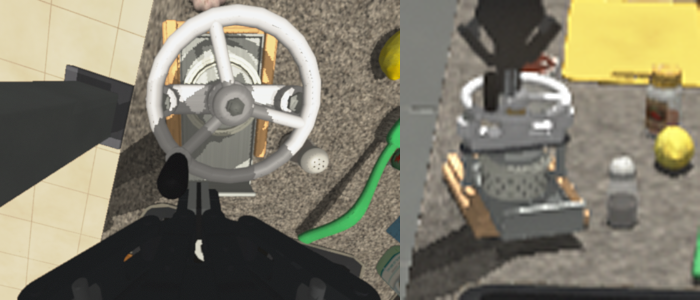

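The handle is at about (175,175), ahead and to the left. Two more short pushes follow. Then I'll back off to the earlier reference pose, 8 mm lower, to compare handle position.

Request:
{"api": "carry_out", "payload": {
  "targets": [
    [[0.016,-0.028,0],[0,0,0],0],
    [[0.02,-0.029,0],[0,0,0],0],
    [[0.024,-0.026,0],[0,0,0],0],
    [[0.028,-0.022,0],[0,0,0],0],
    [[0.031,-0.018,0],[0,0,0],0],
    [[0.033,-0.014,0],[0,0,0],0],
    [[-0.033,0.014,0.038],[0,0,0],0],
    [[0,0,0],[0,0,0],0]
  ]
}}

```text
clock: 15.0
position: [0.4614, 0.2521, 0.3487]
tool_rot: [-3.14, 0.0, 1.885]
force: [0.3, 0.2, -0.1]
grip_width: 0.0
```

```bash
python3 rows.py -135 8 3;python3 - <<'E'
from h import *
w=imaging.grab_frame("wrist");d=cv2.imread("pics/d.png")[:300,:400]
w=cv2.resize(w["pixels"],(400,300))[:,:,::-1]
for im in(d,w):
  m=((im.max(2)<45).astype(np.uint8));m[:, :150]=0;m[182:]=0;m[:90]=0;m[:,300:]=0
  n,l,s,c=cv2.connectedComponentsWithStats(m);k=1+s[1:,4].argmax();print(s[k],c[k])
cv2.imwrite("pics/j.png",np.hstack([d,w]))
E
```

```text
[0.46135452 0.25205557 0.34870775] [-0.12  0.51 -0.67  1.89  0.4   0.88 -0.67] finger ang -134.1693403580842 r 0.06335629263760814
-143 [0.035, -0.018]
-151 [0.034, -0.009]
-159 [0.035, -0.004]
[ 175  119   36   41 1116] [193.46505376 139.75179211]
[ 171  138   35   44 1180] [188.36525424 161.26186441]
```

View pics/j.png

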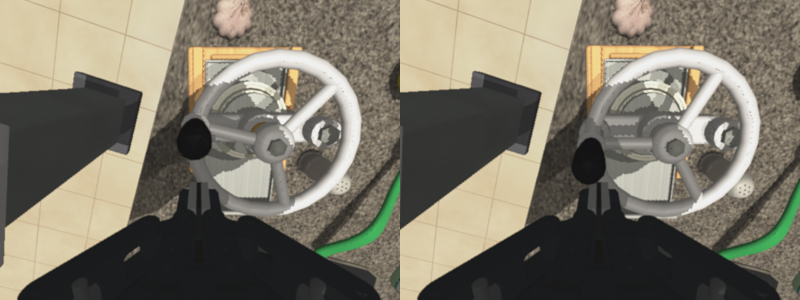

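In the reference, the handle blob is at (193,140). It is now at (188,161), while the hub is almost still, at (273,146) against (275,148). That leaves about 12° short. I'll advance to finger angle −152° and compare again.

Request:
{"api": "carry_out", "payload": {
  "targets": [
    [[0.035,-0.018,0],[0,0,0],0],
    [[0.018,-0.005,0],[0,0,0],0],
    [[0.02,-0.005,0],[0,0,0],0],
    [[0,0,0],[0,0,0],0],
    [[-0.035,0.01,0],[0,0,0],0],
    [[-0.04,0.011,0],[0,0,0],0],
    [[0,0,0],[0,0,0],0]
  ]
}}

```text
clock: 15.92
position: [0.4602, 0.2507, 0.3496]
tool_rot: [-3.141, 0.0, 1.884]
force: [-0.4, -0.1, 0.1]
grip_width: -0.0001
```

```bash
cat > cmp.py <<'E'
import sys
from h import *
print(bot.observe()["position"],bot.observe()["tool_rot"])
w=imaging.grab_frame("wrist");d=cv2.imread("pics/d.png")[:300,:400]
w=cv2.resize(w["pixels"],(400,300))[:,:,::-1]
for im in(d,w):
  m=((im.max(2)<45).astype(np.uint8));m[:, :150]=0;m[182:]=0;m[:90]=0;m[:,300:]=0
  n,l,s,c=cv2.connectedComponentsWithStats(m);k=1+s[1:,4].argmax();print(s[k],c[k])
  t=(l==k).sum(1);print('row widths',t[115:182:3])
# overall shift between the two pictures near hub
g=[cv2.cvtColor(i,cv2.COLOR_BGR2GRAY) for i in(d,w)]
r=cv2.matchTemplate(g[1][110:190,230:320],g[0][125:168,252:296],cv2.TM_CCOEFF_NORMED);_,v,_,p=cv2.minMaxLoc(r);print('hub shift',p[0]+230-252,p[1]+110-125,v)
cv2.imwrite(f"pics/{sys.argv[1]}.png",np.hstack([d,w]))
E
python3 cmp.py k
```

```text
[0.46016862 0.2507164  0.34959795] [-3.14140438e+00  2.35449313e-04  1.88397597e+00]
[ 175  119   36   41 1116] [193.46505376 139.75179211]
row widths [ 0  0 15 20 25 29 31 34 35 35 34 34 31 27 17  0  0  0  0  0  0  0  0]
[ 173  124   36   43 1143] [191.04286964 146.34470691]
row widths [ 0  0  0  2 14 20 25 28 30 34 34 34 35 34 33 28 21 11  0  0  0  0  0]
hub shift 0 -1 0.8811474442481995
```

```bash
cat > ang.py <<'E'
import sys
from h import *
from scipy.spatial.transform import Rotation as Ro
f=imaging.grab_frame("wrist");K=np.array(f["mtx"]);Mt=np.array(f["mount"])
c=np.array([.5055,.2975])
def pix(pos,rpy,th,z):
    h=np.r_[c+.064*np.array([np.cos(th),np.sin(th)]),z]-[0,0,0]
    t=Ro.from_euler('xyz',rpy).as_matrix()
    h=h-t[:,0]*.009   # lower edge of cap
    q=Mt[:3,:3].T@(t.T@(h-pos)-Mt[:3,3]);q=K@q;return (q[:2]/q[2]*.625)
o=bot.observe();r0=[-3.14,0,1.884]
for deg in(185,187,189):
    a=pix(np.array([.45956,.25198,.35773]),r0,np.radians(deg),.219)
    print(deg,'ref',a.round(1),[(s,(pix(o["position"],o["tool_rot"],np.radians(deg+s),.211)-a).round(1).tolist()) for s in(0,2,4,6)])
E
python3 ang.py
```

```text
185 ref [190.5 169.7] [(0, [-0.2, -0.6]), (2, [-1.0, 3.1]), (4, [-1.6, 6.7]), (6, [-2.1, 10.3])]
187 ref [189.7 173.4] [(0, [-0.2, -0.6]), (2, [-0.8, 3.1]), (4, [-1.3, 6.7]), (6, [-1.7, 10.3])]
189 ref [189. 177.] [(0, [-0.2, -0.6]), (2, [-0.7, 3.1]), (4, [-1.1, 6.6]), (6, [-1.3, 10.2])]
```

About 4° remain, so I'll push that last bit and back off.

Request:
{"api": "carry_out", "payload": {
  "targets": [
    [[0.035,-0.012,0],[0,0,0],0],
    [[0.03,-0.008,0],[0,0,0],0],
    [[0.018,-0.003,0],[0,0,0],0],
    [[0.011,-0.001,0],[0,0,0],0],
    [[0,0,0],[0,0,0],0],
    [[-0.05,0.012,0],[0,0,0],0],
    [[-0.044,0.012,0],[0,0,0],0],
    [[0,0,0],[0,0,0],0]
  ]
}}

```text
clock: 17.02
position: [0.4603, 0.2505, 0.3496]
tool_rot: [-3.141, 0.0, 1.884]
force: [-0.7, 0.4, 0.2]
grip_width: -0.0001
```

```bash
python3 cmp.py l; python3 ang.py
```

```text
[0.46025484 0.25054361 0.34957653] [-3.14136660e+00  2.85359041e-04  1.88368428e+00]
[ 175  119   36   41 1116] [193.46505376 139.75179211]
row widths [ 0  0 15 20 25 29 31 34 35 35 34 34 31 27 17  0  0  0  0  0  0  0  0]
[ 173  119   37   41 1135] [191.92687225 139.94096916]
row widths [ 0  0 14 20 25 29 32 33 36 36 35 33 31 27 19  0  0  0  0  0  0  0  0]
hub shift 0 -1 0.8964805603027344
185 ref [190.5 169.7] [(0, [-0.2, -0.5]), (2, [-1.0, 3.2]), (4, [-1.6, 6.8]), (6, [-2.1, 10.4])]
187 ref [189.7 173.4] [(0, [-0.2, -0.5]), (2, [-0.8, 3.2]), (4, [-1.3, 6.8]), (6, [-1.7, 10.3])]
189 ref [189. 177.] [(0, [-0.2, -0.5]), (2, [-0.7, 3.1]), (4, [-1.0, 6.7]), (6, [-1.2, 10.3])]
```

View pics/l.png

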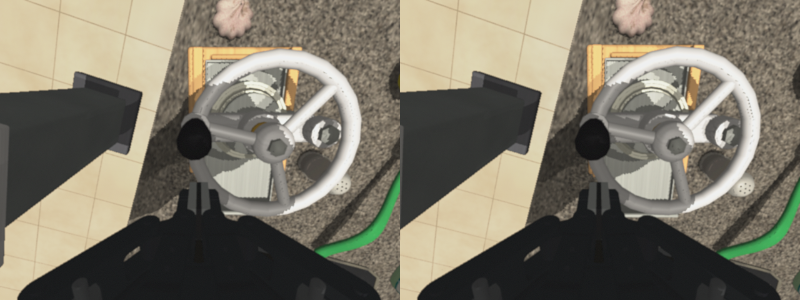

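The before and after views match to within about 0.5°: blob rows 119–160 in both, spokes aligned. Now I'll lift clear, move away and do a last check.

Request:
{"api": "carry_out", "payload": {
  "targets": [
    [[0,0,-0.15],[0,0,0],0],
    [[0,0,-0.2],[0,0,0],0],
    [[0,0,-0.15],[0,0,0],0],
    [[-0.15,0,0],[0,0,0],0],
    [[-0.2,0,0],[0,0,0],0],
    [[-0.2,0,0],[0,0,0],0],
    [[-0.2,0,0],[0,0,0],0],
    [[0,0,0],[0,0,0],0]
  ]
}}

```text
clock: 18.12
position: [0.5184, 0.0704, 0.4744]
tool_rot: [-3.141, 0.001, 1.881]
force: [0.1, -0.1, 0.7]
grip_width: -0.0001
```

```bash
python3 - <<'E'
from h import *
f=imaging.grab_frame("top");g=imaging.grab_frame("side")
a0=cv2.imread("pics/top0.png")[:,:,::-1];b0=cv2.imread("pics/side0.png")[:,:,::-1]
r=lambda i:cv2.resize(i,(400,300),interpolation=cv2.INTER_CUBIC)
c=np.vstack([np.hstack([r(x[195:300,180:320]),r(y[180:280,270:403])]) for x,y in((a0,b0),(f["pixels"],g["pixels"]))])
cv2.imwrite("pics/m.png",c[:,:,::-1])
E
```

```text
(no output)
```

View pics/m.png

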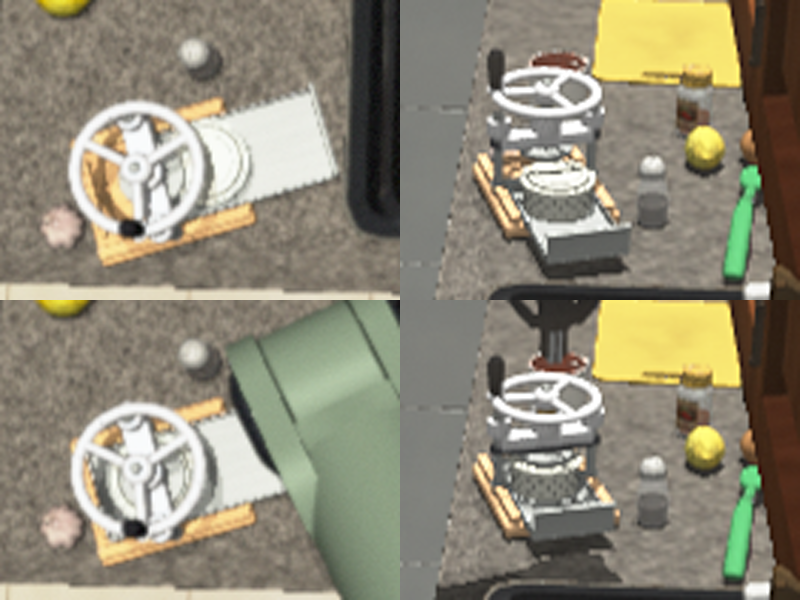

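```bash
python3 -c "
from workcell import job; print(job.job_done())"
```

```text
the job is handed in; nothing more can be done
None
```

I pushed the tray in with the shut fingertips until it hit its stop. Then I pushed the wheel handle clockwise through one full turn, without gripping it, and handed the job in at about 18 s of robot time.

- **Tray:** the force rose from about 2 N while sliding to about 26 N at the stop. The later views show the mould under the plate. The finger stopped about 4 mm further in than my estimate. I put that down to finger thickness and calibration, because the stop was clear from the force.
- **Wheel:** the turn took roughly 5 N at most readings, with one at 11 N. I finished it in small pushes, comparing the wrist camera view with the one from before the turn. By that comparison the handle is within about 0.5° of where it started.
- **Follower:** I didn't measure how far it was pressed in. I took it from the full turn (8 mm of plate travel), and the plate looks down on the mould in the last side view.
- **Other things:** the shaker, garlic and mug look unmoved in the final views. The tin, jam jar and spoon were not in those views, but the arm only passed well above that side. The robot ended clear of everything.

I viewed 12 pictures, two over the budget of 10.

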